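# Close and latch the micrometer's case

### The job

The micrometer lies back in its black case. Using only pushes of the fingertips, push the open lid fully shut, then push both metal-faced front latches up flat against the case, leaving the case standing where it is. Do not grasp or lift anything and do not disturb the other things on the table.

Things in the scene. Friction and masses are not known exactly. Their poses are not given: they have to be found in the camera images.
- case: Black moulded instrument case, loose on the table (0.42 kg without the micrometer, slides if pushed with about 3 N or more). 119 mm (own x) by 244 mm (own y), 50 mm high when shut: tray up to 24 mm, lid from 24 to 48 mm. Origin at the centre of its underside; own x points from the latches (front, towards the robot, x = -58 mm) to the hinge (back, x = +56 mm), own y to the left.
- lid_hinge (a point): Middle of the lid's hinge line, at x = +56 mm, z = 24 mm of the case; the hinge runs along the case's y.
- lid_edge (a point): Middle of the lid's free edge on its outer face: 110 mm from the hinge along the lid and 24 mm out on the outer side. The lid is a 24 mm thick shell, 244 mm long, with a flat outer face that faces the back when the lid is open and up when it is shut.
- case_lid (a joint): Lid angle, rad: 0 = shut, 1.57 = standing upright. Its hinge is slightly stiff: the lid stands still where left when steep, but may fall shut by its weight when lowered.
- case_latch1 (a joint): Angle of the left (+y) front latch, rad: 0 = upright, flat against the case front (closed); positive = its upper end tilted outwards, away from the case; 1.4 = nearly level. Hinged at its lower edge, at x = -58 mm, y = +75 mm, z = 13 mm of the case. Flap 28 mm wide, 25 mm tall, with bright metal faces. Light friction (under 1 N), stays where left.
- case_latch2 (a joint): The same for the right (-y) front latch, hinged at x = -58 mm, y = -75 mm, z = 13 mm of the case.
- latch_left_tip (a point): Middle of the upper end of the left latch.
- latch_right_tip (a point): Middle of the upper end of the right latch.
- micrometer: Digital micrometer, 70 x 205 x 29 mm, lying loose in the case's tray. Origin at the centre of its underside.
- pen: White pen 10 x 154 x 12 mm lying to the left of the case. Leave alone.
- plug_gauge: Plug gauge, 20 mm thick, 92 mm long, lying to the right of the case. Leave alone.
- caliper: Digital caliper 70 x 226 x 18 mm, on the left of the table. Leave alone.
- loupe: Black eye loupe, 33 mm wide, 32 mm high, near the right edge of the table. Leave alone.
- bronze_bush: Bronze flanged bush, 34 mm wide, 29 mm high, near the right edge of the table. Leave alone.
There are look-alikes about, which are no part of the job. Of the things that look like the micrometer, take the one that is farthest to the robot's right at the start.

How it is judged:
By the outcome, as a careful person would: the job done as asked, in the order asked, and still so for the second after the job is handed in, with the robot touching nothing.
It also fails if it takes over 61 s, if anything falls off the work surface, if the arm or the gripper's body presses on something with over 40 N, if the wrist force passes 120 N, or if a joint passes its speed limit or range.

### The arm

A 6-joint arm with a two-finger parallel gripper is mounted at the origin on a cart in front of the work surface, level with it; the furniture and walls round the work are solid. World frame = base frame: x ahead of the robot, y to its left, z up, the work surface at z = 0. Lengths are in m, angles in rad, forces in N, time in s.
With the tool pointing down it reaches from about 0.425 to 0.95 m from the base axis. Payload 3.5 kg.
Tool frame: the origin (TCP) lies at the very end of the fingers, on their centre line; the grasp point (between the pads) lies ctrl.grip_point_offset behind it (ctrl.grip_point_offset is the distance from the TCP to the grasp point, in m); z points along the fingers, y is the direction in which the jaws open and shut (so a half turn about z gives the same grasp; the last joint's range is limited). The gripper opens to 85 mm and grips with 20 to 120 N. Pads are 22 mm wide; open, the fingers measure 114 mm over their backs; the gripper's body (76 mm by 85 mm) begins 54 mm behind the grasp point. The pads swing forward as they close: fully open they stand 13 mm farther back than shut.
Start: joints at [-1.259, 0.286, 1.577, -0, 1.279, -0.15], TCP at [0.301, -0.604, 0.231] pointing down, gripper open.
Joint ranges: [-2.77, 2.77], [-0.9, 2.22], [0.21, 2.48], [-1.53, 4.67], [0.24, 2.81], [-2.84, 2.84]. Speed limits (rad/s): [2.79, 2.79, 3.14, 3.14, 3.14, 3.14].

### API

Orientations are given as a unit quaternion [x, y, z, w].
In Python, from plant import telemetry, imaging, ticket, finder, ctrl gives the robot as it stands. The module is installed in compiled form; this text tells all that it offers.
- The arm moves only by the shell command python3 -m crank 'ROWS' [FORCE]. ROWS is JSON, a list of rows, each a list of 7 numbers: the shift along the tool's x, y, z scaled (see below), then the turn, a rotation vector about the tool's x, y, z scaled (see below), then the opening, from 0 (shut) to 1 (fully open). A call has 1 to 12 rows; each row is the pose to reach, as a shift and turn from the pose commanded when the call began, along the tool's axes at that moment; what a row does not reach only later rows make up. The controller multiplies each number of a shift by 0.15 m and each number of a turn by 90 degrees. A row lasts 1/10 s, in which the tool goes at most 50 mm and 8.59 degrees, less where a joint would pass 70% of its speed; a pose out of reach is approached as far as the arm can. A call with a number of a shift or a turn outside -1 to 1 is refused whole. A call with a gripper value outside its range is refused whole. The fingers move at their own pace and stop on an object; FORCE is the grip in N (left out, the last holds). Time passes only in rows, so rows that repeat a pose let the fingers close. It gives the time, the measured TCP pose, the force and the opening at its end, in the units of the state.
- telemetry.get_state(): the state, without advancing time (a new reading comes with each control period).
- imaging.read_camera(name): name is "side" or "top"; returns a dict with "pixels" (384x512x3 uint8, red, green, blue), "vfov" (degrees; the focal length in pixels is half the picture's height over the tangent of half this angle, whatever the lens; pixels are square), "cx", "cy" (the principal point, pixels), "rvec" (rotation vector, rad) and "tvec" (3), from world to camera coordinates, as OpenCV has them. Camera axes: x right, y down, z forward; pixel columns grow to the right and rows downward; lengths in m; the calibration is good to about 2 mm. A picture is of the moment at which its call begins. There is no depth.
- ticket.sign_off(): hands the job in, once; it reports no verdict.
Trained networks look in a picture, given as the dict that the camera call returned (one of the last four; its "shot" number tells which), for a name from the list of things; names that differ only in an ending like _2 or _b are one class to them, and where a whole thing is asked for, a point or a joint stands for the part that bears it (a point fixed in the world has none). Each returns a list of dicts, best first, with "confidence" (0 to 1); they miss things now and then, are a little off and sometimes report something else, mostly with a low value. They report only what shows in the picture. A call takes as long as a camera call. They do not tell look-alikes from the thing itself.
- finder.masks_of(label, picture): "pixels" (384x512 bool, what is visible of it) and "extent" ([left, top, right, bottom] in pixels, round what is visible of it).
- finder.pinpoint(label, picture): "location" ([row, column] in pixels: a listed point, or the origin of a listed thing).
The state is a dict: "time": time; "qpos": joint angles; "dq": joint speeds; "joint_efforts": joint torques, N m; "eef_pos": TCP position; "tcp_rot": TCP orientation; "contact_force": force on the tool from outside, world axes, zero at the start; "wrist_torque": the same for the moment, N m; "opening": opening from 0.0 (shut) to 1.0 (fully open).
Only numpy, scipy, OpenCV 4.12 (cv2) and the standard library are available. Lean on these libraries where they do the work, as an engineer would, in place of code of your own. Each camera call takes 0.05 s, during which the arm holds its last target.

## Working session

There is one attempt and no reset: what is moved stays moved. The work goes in short steps, Python scripts to look and compute and a shell command to move; the robot and the scene stay as the last step left them, time stands still between calls to the robot, and variables do not carry over. Pictures are saved under pics/ and viewed, and the job is handed in when it is done.

```bash
mkdir -p pics
cat > h.py <<'E'
import numpy as np, cv2
from plant import telemetry, imaging, ticket, finder, ctrl
def K(p):
    f=p["pixels"].shape[0]/2/np.tan(np.radians(p["vfov"])/2)
    return np.array([[f,0,p["cx"]],[0,f,p["cy"]],[0,0,1]])
def proj(p,X):
    return cv2.projectPoints(np.array(X,float).reshape(-1,3),np.array(p["rvec"],float),np.array(p["tvec"],float),K(p),None)[0].reshape(-1,2)
def ray(p,u,v):
    R=cv2.Rodrigues(np.array(p["rvec"],float))[0];t=np.array(p["tvec"],float)
    c=-R.T@t; d=R.T@np.linalg.inv(K(p))@np.array([u,v,1.]); return c,d
def atz(p,u,v,z):
    c,d=ray(p,u,v); return c+d*(z-c[2])/d[2]
def save(p,name,box=None,scale=1.5,pts=()):
    im=p["pixels"][:,:,::-1].copy()
    if box: im=im[box[1]:box[3],box[0]:box[2]]
    im=cv2.resize(im,None,fx=scale,fy=scale,interpolation=cv2.INTER_CUBIC)
    for q in pts:
        o=(box[0],box[1]) if box else (0,0)
        cv2.circle(im,(int((q[0]-o[0])*scale),int((q[1]-o[1])*scale)),3,(0,0,255),1)
    cv2.imwrite("pics/"+name,im)
E
python3 - <<'E'
from h import *
print(telemetry.get_state(), ctrl.grip_point_offset)
for n in ("top","side"):
    p=imaging.read_camera(n); save(p,n+"0.png")
    print(n,p["vfov"],p["cx"],p["cy"],"cam",ray(p,0,0)[0])
    for l in ("micrometer","case"):
        for m in finder.masks_of(l,p): print(l,m["extent"],m["confidence"])
    for l in ("lid_hinge","lid_edge","latch_left_tip","latch_right_tip","case","micrometer"):
        for m in finder.pinpoint(l,p): print(l,np.round(m["location"],1),m["confidence"])
E
```

```text
{'time': 0.0, 'qpos': array([-1.25899506e+00,  2.87171691e-01,  1.57817249e+00,  2.54546711e-05,
        1.27855388e+00, -1.50010321e-01]), 'dq': array([ 0.0006609 ,  0.00053157, -0.00065275, -0.00097552, -0.00026987,
        0.0008536 ]), 'joint_efforts': array([-6.30651939e-04, -4.05986059e+01, -2.92624587e+01, -1.20148347e-04,
        5.93804187e-03, -5.16480554e-06]), 'eef_pos': array([ 0.30058653, -0.60366004,  0.22994558]), 'tcp_rot': array([ 9.73459691e-01,  2.28855635e-01, -8.10030419e-05, -1.14991641e-03]), 'contact_force': array([ 0.75571642,  0.1647027 , -0.1124975 ]), 'wrist_torque': array([-0.00512137, -0.00072881, -0.01809951]), 'opening': 0.9975630543266257} 0.0187
top 54.17663606942292 256.78931236725475 192.98210780108153 cam [0.34175791 0.10988665 1.13371093]
micrometer [207.6, 123.6, 255.6, 163.8] 0.97
micrometer [271.3, 188.8, 335.6, 220.0] 0.93
micrometer [258.3, 166.3, 344.8, 195.5] 0.21
case [261.9, 163.5, 348.8, 226.0] 0.62
lid_hinge [185.9 301.4] 0.97
lid_edge [174.  303.3] 0.85
latch_left_tip [232.6 283.5] 0.42
latch_right_tip [161.4 393.6] 0.65
latch_right_tip [218.  332.2] 0.42
case [202.7 303.2] 0.66
micrometer [201.4 304.5] 0.88
micrometer [151.7 231.5] 0.59
micrometer [231.6 284.7] 0.23
side 46.506589043824505 262.64954299148485 194.90180279228142 cam [ 0.13603164 -1.0422693   0.76433659]
case [295.9, 223.8, 324.1, 262.4] 0.83
lid_hinge [228.1 291.7] 0.65
```

View pics/top0.png

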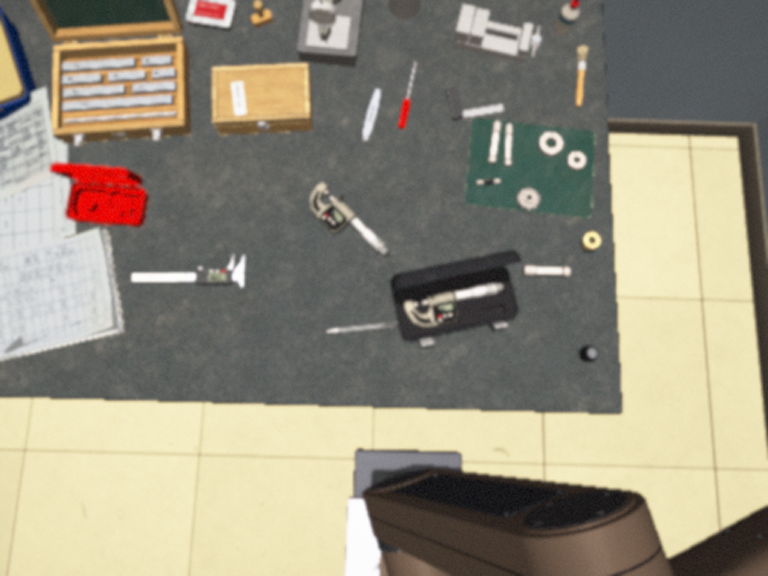

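View pics/side0.png

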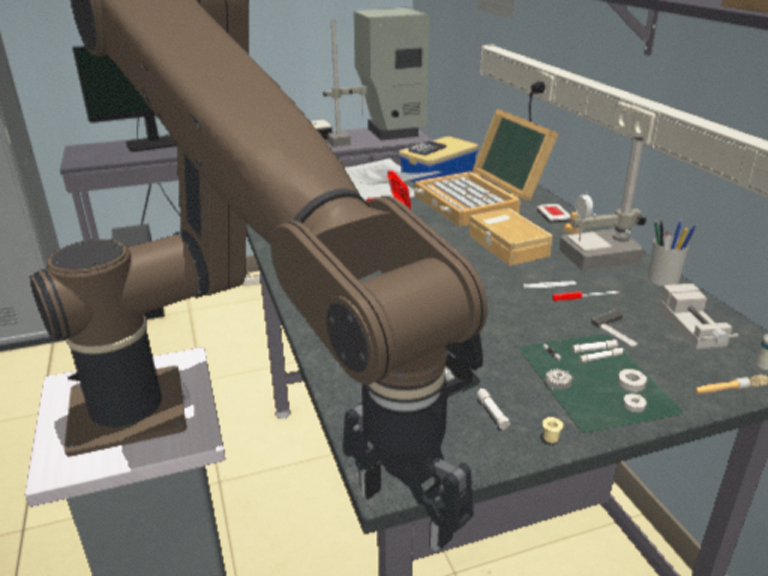

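The top picture shows two candidates for the micrometer: one loose at (col 231, row 145), and one in the black case at (304, 201). The one in the case is farther to the robot's right (image right), so I take that one. The pen is close by at (240, 219) and the plug gauge is at (365, 180). Next is a close crop and a pose estimate.

Run:
```python
from h import *
p=imaging.read_camera("top"); save(p,"crop1.png",(215,150,395,240),4.4)
import pickle; pickle.dump(p,open("p0.pkl","wb"))
for n,(u,v,z) in dict(hinge=(301.4,185.9,.024),ll=(283.5,232.6,.02),lr=(332.2,218,.02),org=(303.2,202.7,0)).items(): print(n,atz(p,u,v,z).round(4))
for l in ("latch_left_tip","latch_right_tip","case_latch1","case_latch2","pen","plug_gauge"):
  for m in finder.masks_of(l,p): print(l,m["extent"],m["confidence"])
```

```text
hinge [ 0.5795 -0.0362  0.024 ]
ll [0.4372 0.0156 0.02  ]
lr [ 0.4851 -0.1296  0.02  ]
org [ 0.5322 -0.0452  0.    ]
latch_left_tip [349.8, 178.0, 378.8, 185.2] 0.65
latch_right_tip [262.2, 166.8, 345.3, 187.9] 0.46
pen [219.7, 216.4, 252.7, 219.9] 0.55
plug_gauge [348.5, 177.1, 378.3, 185.0] 0.71
```

View pics/crop1.png

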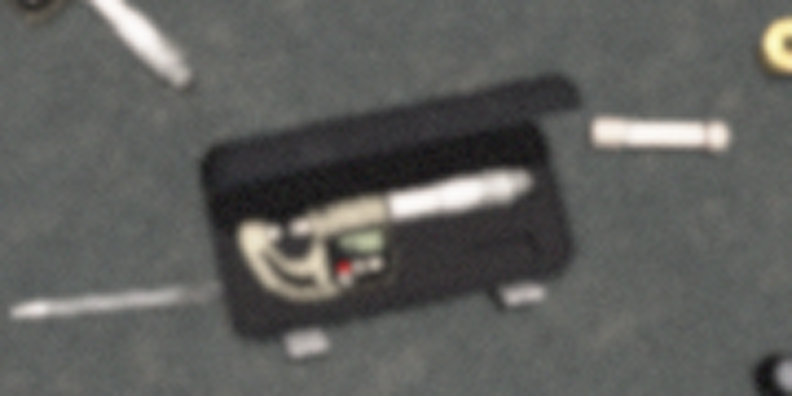

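```bash
cat > model.py <<'E'
from h import *
def rz(a): return np.array([[np.cos(a),-np.sin(a),0],[np.sin(a),np.cos(a),0],[0,0,1]])
def W(q,P): return (rz(q[2])@np.array(P,float).reshape(-1,3).T).T+[q[0],q[1],0]
def lid(a,s,y,out): # s along lid from hinge, out on outer side
    # shut: along -x, out +z ; opening rotates toward +x
    return [.056-s*np.cos(a)+out*np.sin(a), y, .024+s*np.sin(a)+out*np.cos(a)]
def latch(a,s,y): return [-.058-s*np.sin(a),y,.013+s*np.cos(a)]
E
cat > fit.py <<'E'
from model import *
import pickle
from scipy.optimize import least_squares
p=pickle.load(open("p0.pkl","rb"))
c=lambda x,y:(215+x/4.4,150+y/4.4)
obs=[c(240,333),c(573,264),c(218,222)and c(205,152),c(572,80),c(308,352),c(522,300),c(306,334),c(520,285)]
def pts(q):
    a=q[3]
    return W(q,[[-.059,.122,.012],[-.059,-.122,.012],lid(a,.110,.122,.024 if 0 else .024),lid(a,.110,-.122,.024),latch(q[4],.025,.075),latch(q[5],.025,-.075),latch(q[4],.0,.075),latch(q[5],0,-.075)])
r=lambda q:((proj(p,pts(q))-obs)*1).ravel()
s=least_squares(r,[.53,-.045,.25,1.6,1,1],loss="soft_l1")
q=s.x;print(q.round(4));print(r(q).reshape(-1,2).round(1))
ov=[]
for y in(.122,-.122):
    for z in(0,.024): 
        for x in(-.059,.06): ov+=[[x,y,z]]
    ov+=[lid(q[3],.11,y,0),lid(q[3],.11,y,.024)]
for a,y in((q[4],.075),(q[5],-.075)):
    for d in(-.014,.014): ov+=[latch(a,0,y+d),latch(a,.025,y+d)]
save(p,"fit1.png",(215,150,395,240),4.4,proj(p,W(q,ov)))
for n,P in dict(org=[0,0,0],lidedge=lid(q[3],.11,0,.024),ll=latch(q[4],.025,.075),lr=latch(q[5],.025,-.075)).items(): print(n,W(q,P).round(4))
# pen
print("pen",atz(p,*c(12,312),.006),atz(p,*c(218,292),.006), "plug",atz(p,*c(595,132),.01),atz(p,*c(730,135),.01))
E
python3 fit.py
```

```text
[ 0.5364 -0.0428  0.2424  1.2872  0.8312  0.6613]
[[-1.5  2.4]
 [ 1.4  1.1]
 [-0.1  0.6]
 [ 3.  -1.2]
 [ 0.2 -0. ]
 [ 0.7 -0. ]
 [-1.3 -1.5]
 [-1.5 -0.8]]
org [[ 0.5364 -0.0428  0.    ]]
lidedge [[ 0.5833 -0.0312  0.1363]]
ll [[0.4442 0.0117 0.0299]]
lr [[ 0.4832 -0.1332  0.0327]]
pen [0.46769784 0.21313413 0.006     ] [0.48569664 0.07250817 0.006     ] plug [ 0.60577113 -0.18856609  0.01      ] [ 0.60661827 -0.28347933  0.01      ]
```

View pics/fit1.png

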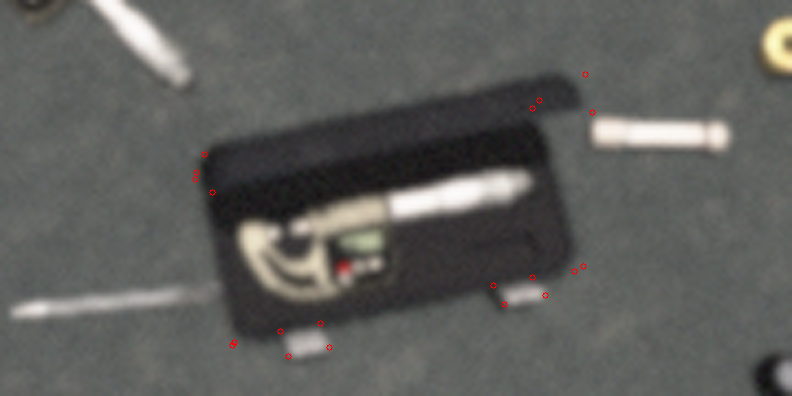

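Run:
```python
from h import *
import pickle
p=pickle.load(open("p0.pkl","rb"))
im=p["pixels"][:,:,::-1].astype(float)
im=np.clip((im/255)**.5*400-60,0,255).astype(np.uint8)
im=im[155:240,250:365]
im=cv2.resize(im,None,fx=6.9,fy=6.9,interpolation=cv2.INTER_CUBIC)
for k in range(0,115,10): cv2.putText(im,str(250+k),(int(k*6.9),8),0,.3,(0,255,255)); cv2.line(im,(int(k*6.9),8),(int(k*6.9),14),(0,255,255))
for k in range(5,85,10): cv2.putText(im,str(155+k),(0,int(k*6.9)),0,.3,(0,255,255))
cv2.imwrite("pics/enh.png",im)
```

```text
(no output)
```

View pics/enh.png

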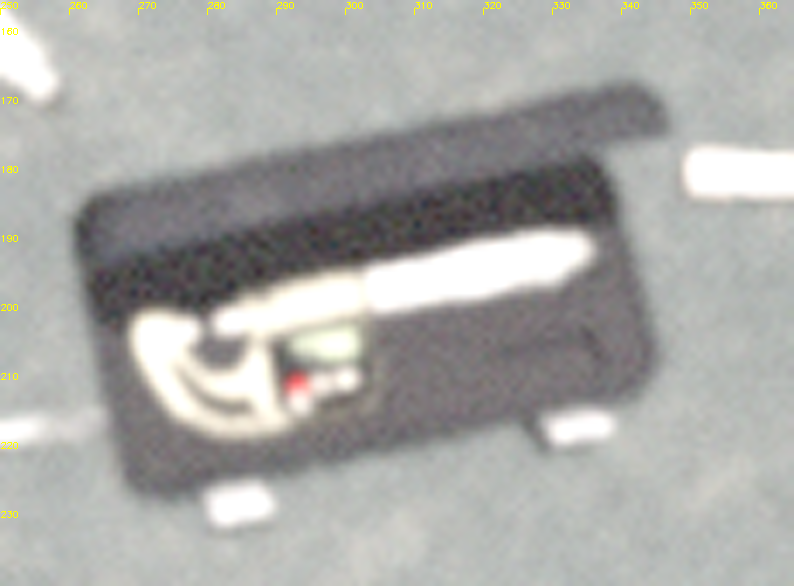

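```bash
cat > fit2.py <<'E'
from model import *
import pickle
from scipy.optimize import least_squares
p=pickle.load(open("p0.pkl","rb"))
c=lambda x,y:(250+x/6.9,155+y/6.9)
# (3D segment ends func, observed points)
def segs(q):
    a=q[3]
    return [([-.0595,.122,0.0],[-.0595,-.122,0.0]),([-.0595,.122,.0],[.0595,.122,.0]),([-.0595,-.122,.024],[.0595,-.122,.024]),
     (lid(a,.11,.122,.024),lid(a,.11,-.122,.024)),(lid(a,.11,.122,0),lid(a,.11,-.122,0)),
     (lid(a,.11,.122,0),lid(a,.11,.122,.024)),(lid(a,.11,-.122,0),lid(a,.11,-.122,.024))]
obs=[[c(200,487),c(330,458),c(440,430)],[c(104,350),c(120,460)],[c(655,350),c(615,215)],[c(150,180),c(400,130),c(590,86)],[c(200,240),c(400,197),c(580,155)],[c(78,220)],[c(667,125)]]
def r(q):
    o=[]
    for (A,B),ps in zip(segs(q),obs):
        u=proj(p,W(q,[A,B]));d=(u[1]-u[0])/np.linalg.norm(u[1]-u[0])
        for x in ps: e=np.array(x)-u[0];o.append(d[0]*e[1]-d[1]*e[0])
    L=proj(p,W(q,[latch(q[4],.0125,.075),latch(q[5],.0125,-.075)]))
    L-= [c(240,504),c(580,427)]
    return np.r_[o,L.ravel()]
s=least_squares(r,[.53,-.045,.25,1.6,1,1],loss="soft_l1")
q=s.x;print(q.round(4));print(r(q).round(1))
ov=[]
for y in(.122,-.122):
    for z in(0,.024): 
        for x in(-.059,.06): ov+=[[x,y,z]]
    ov+=[lid(q[3],.11,y,0),lid(q[3],.11,y,.024)]
for a,y in((q[4],.075),(q[5],-.075)):
    for d in(-.014,.014): ov+=[latch(a,0,y+d),latch(a,.025,y+d)]
save(p,"fit2.png",(250,155,365,240),6.9,proj(p,W(q,ov)))
np.save("q.npy",q)
for n,P in dict(org=[0,0,0],lidedge=lid(q[3],.11,0,.024),ll=latch(q[4],.025,.075),lr=latch(q[5],.025,-.075)).items(): print(n,W(q,P).round(4))
E
python3 fit2.py
```

```text
[ 0.5388 -0.0417  0.2584  1.2976  1.4381  1.3409]
[-0.3 -0.1 -0.4  2.5  1.  -1.5 -1.8 -1.1 -0.1 -0.3  0.2  0.6  0.5 -0.1
 -1.9 -0.4 -0.1 -1.3 -0.4]
org [[ 0.5388 -0.0417  0.    ]]
lidedge [[ 0.5866 -0.029   0.1364]]
ll [[0.4396 0.0097 0.0163]]
lr [[ 0.4784 -0.1352  0.0187]]
```

View pics/fit2.png

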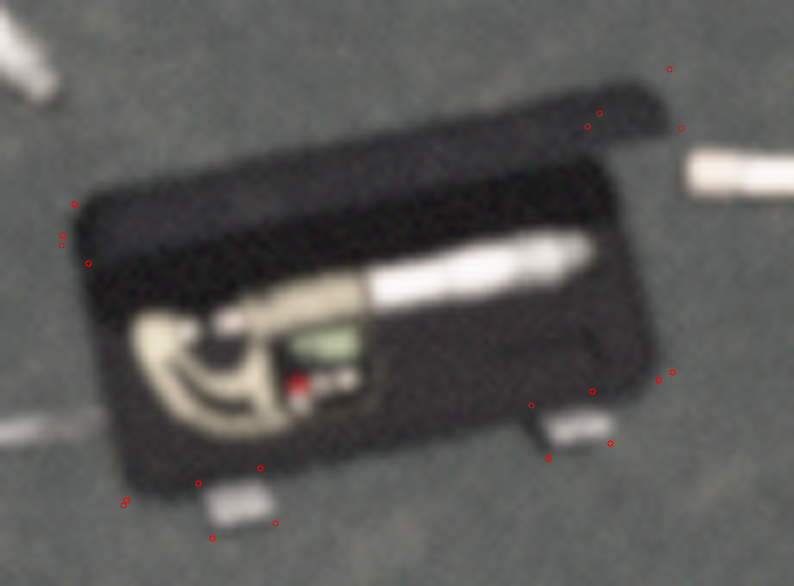

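```bash
python3 -m crank '[[0.86,-0.83,-0.1,0,0,0,0],[0.86,-0.83,-0.1,0,0,0,0],[0.86,-0.83,-0.1,0,0,0,0],[0.86,-0.83,-0.1,0,0,0,0]]' 20
python3 -m crank '[[0.86,-0.83,-0.1,0,0,0,0],[0.86,-0.83,-0.1,0,0,0,0],[0.86,-0.83,-0.1,0,0,0,0],[0.86,-0.83,-0.1,0,0,0,0]]'
python3 -m crank '[[0.86,-0.83,-0.1,0,0,0,0],[0.86,-0.83,-0.1,0,0,0,0],[0.86,-0.83,-0.1,0,0,0,0],[0.86,-0.83,-0.1,0,0,0,0]]'
python3 -m crank '[[0.86,-0.83,-0.1,0,0,0,0],[0.86,-0.83,-0.1,0,0,0,0],[0.86,-0.83,-0.1,0,0,0,0],[0.86,-0.83,-0.1,0,0,0,0],[0.86,-0.83,-0.1,0,0,0,0]]'
```

```text
time: 1.65
eef_pos: [0.3616, -0.4325, 0.2467]
tcp_rot: [0.973, 0.23, 0.0, -0.0]
contact_force: [-0.0, -0.6, -0.2]
opening: 0.334
time: 2.05
eef_pos: [0.4215, -0.2635, 0.262]
tcp_rot: [0.973, 0.23, 0.001, 0.0]
contact_force: [0.2, 0.4, 0.5]
opening: -0.001
time: 2.45
eef_pos: [0.4814, -0.0945, 0.2771]
tcp_rot: [0.973, 0.23, 0.001, 0.0]
contact_force: [-0.8, -0.6, -0.4]
opening: 0.001
time: 2.95
eef_pos: [0.5415, 0.0747, 0.2919]
tcp_rot: [0.973, 0.231, 0.001, -0.0]
contact_force: [-0.6, -1.5, -0.2]
opening: -0.001
```

```bash
python3 -m crank '[[0.86,-0.83,-0.05,0,0,0,0],[0.86,-0.83,-0.05,0,0,0,0],[0.86,-0.83,-0.05,0,0,0,0],[0.86,-0.83,-0.05,0,0,0,0],[0.86,-0.83,-0.05,0,0,0,0]]'
python3 - <<'E'
from h import *
import pickle
for n in ("side","top"):
    p=imaging.read_camera(n); pickle.dump(p,open(n+"1.pkl","wb")); save(p,n+"1.png")
    for l in ("case","lid_hinge","lid_edge","latch_left_tip","latch_right_tip"):
        for m in finder.pinpoint(l,p): print(n,l,np.round(m["location"],1),m["confidence"])
    if n=="side":
        im=p["pixels"][:,:,::-1].astype(float)
        im=np.clip((im/255)**.5*400-60,0,255).astype(np.uint8)[205:290,235:350]
        im=cv2.resize(im,None,fx=6.9,fy=6.9,interpolation=cv2.INTER_CUBIC); cv2.imwrite("pics/side1e.png",im)
E
```

```text
time: 3.45
eef_pos: [0.6013, 0.2425, 0.2983]
tcp_rot: [0.973, 0.23, -0.0, -0.0]
contact_force: [-0.3, -0.8, 0.5]
opening: -0.001
side case [242.  278.7] 0.93
side lid_hinge [228.4 291.9] 0.72
side lid_hinge [274.3 328.2] 0.6
side lid_edge [196.6 293.8] 0.78
side lid_edge [308.4 280.4] 0.41
side latch_left_tip [228.6 293.1] 0.64
side latch_left_tip [224.3 241.3] 0.51
side latch_right_tip [248.6 271. ] 0.55
top case [202.2 302.7] 0.61
top lid_hinge [183.1 299.4] 0.63
top lid_edge [175.6 305.4] 0.85
top latch_left_tip [226.6 285.8] 0.59
top latch_left_tip [219.6 244.1] 0.43
top latch_right_tip [219.8 332.7] 0.6
```

View pics/side1.png

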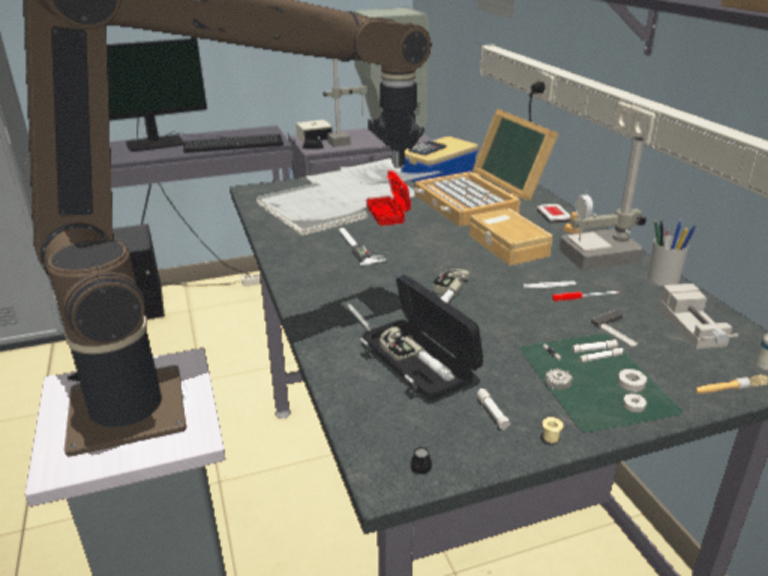

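View pics/side1e.png

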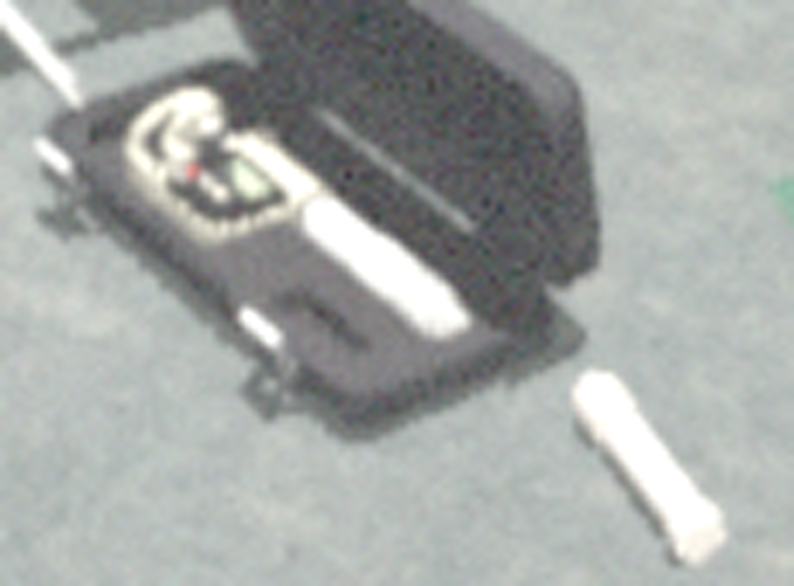

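View pics/top1.png

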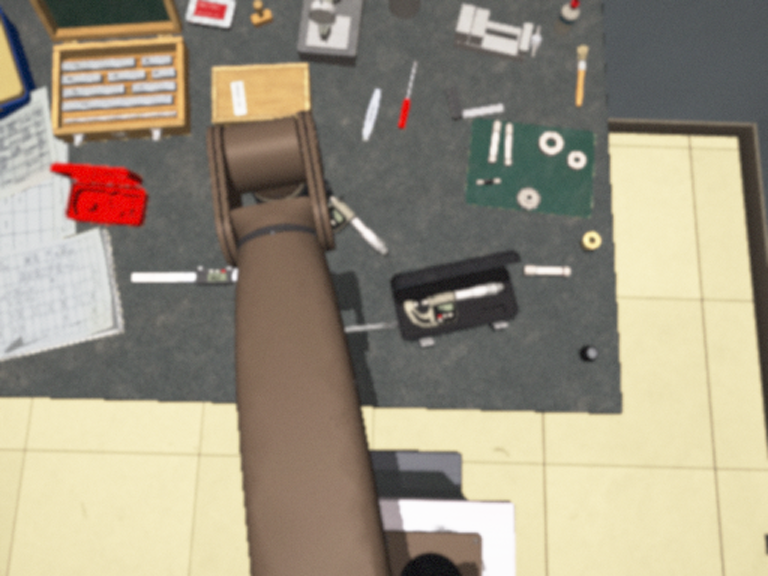

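```bash
cat > ov.py <<'E'
from model import *
import pickle,sys
def draw(p,q,name,box,s):
    im=p["pixels"][:,:,::-1].astype(float)
    im=np.clip((im/255)**.5*400-60,0,255).astype(np.uint8)[box[1]:box[3],box[0]:box[2]]
    im=cv2.resize(im,None,fx=s,fy=s,interpolation=cv2.INTER_CUBIC)
    def ln(P,col):
        u=(proj(p,W(q,P))+.5-[box[0],box[1]])*s
        cv2.polylines(im,[u.astype(np.int32).reshape(-1,1,2)],False,col,1)
    r=[(-.0595,.122),(-.0595,-.122),(.0595,-.122),(.0595,.122),(-.0595,.122)]
    ln([(x,y,0) for x,y in r],(0,255,0)); ln([(x,y,.024) for x,y in r],(0,255,255))
    a=q[3]
    for o,c in((0,(255,0,0)),(.024,(255,0,255))): ln([lid(a,0,.122,o),lid(a,.114,.122,o),lid(a,.114,-.122,o),lid(a,0,-.122,o)],c)
    for a,y in((q[4],.075),(q[5],-.075)): ln([latch(a,0,y-.014),latch(a,.025,y-.014),latch(a,.025,y+.014),latch(a,0,y+.014),latch(a,0,y-.014)],(0,0,255))
    cv2.imwrite("pics/"+name,im)
if __name__=="__main__":
    q=[float(x) for x in sys.argv[2:]]
    draw(pickle.load(open("side1.pkl","rb")),q,"os%s.png"%sys.argv[1],(235,185,350,270),6.9)
    draw(pickle.load(open("p0.pkl","rb")),q,"ot%s.png"%sys.argv[1],(250,155,365,240),6.9)
E
python3 ov.py 1 .535 -.043 .25 1.35 .9 .9
```

```text
(no output)
```

View pics/os1.png

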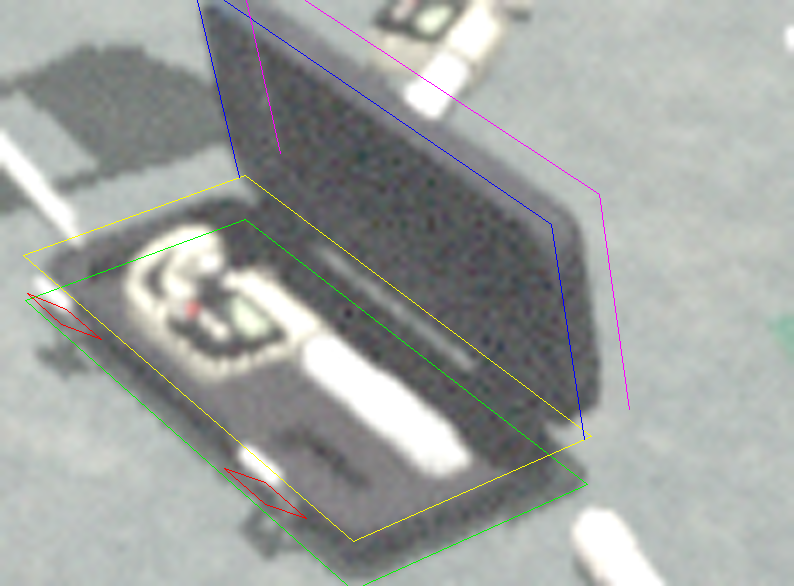

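View pics/ot1.png

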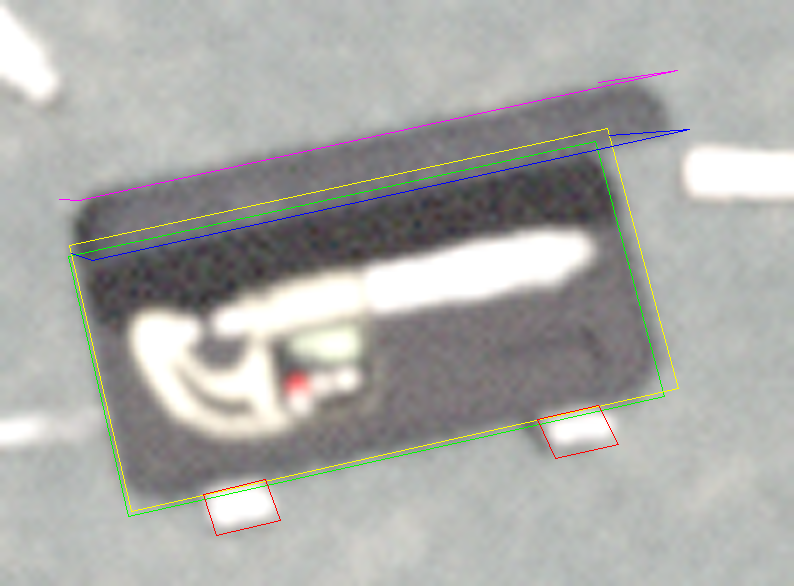

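Run:
```python
from model import *
import pickle
s=pickle.load(open("side1.pkl","rb"));t=pickle.load(open("p0.pkl","rb"))
cs=lambda x,y:(235+x/6.9-.5,185+y/6.9-.5); ct=lambda x,y:(250+x/6.9-.5,155+y/6.9-.5)
def tri(a,b):
    c1,d1=ray(s,*a);c2,d2=ray(t,*b);d1/=np.linalg.norm(d1);d2/=np.linalg.norm(d2)
    M=np.c_[d1,-d2];k=np.linalg.lstsq(M,c2-c1,rcond=None)[0]
    A,B=c1+k[0]*d1,c2+k[1]*d2; return (A+B)/2,np.linalg.norm(A-B)
q=[.535,-.043,.25]
for n,a,b in (("Lc",(52,293),(240,504)),("Rc",(262,467),(580,427)),("edgeR_outer",(580,212),(640,85)),("rimR_in",(560,225),(668,132)),("plug",(600,527),(690,172))):
    X,e=tri(cs(*a),ct(*b)); print(n,X.round(4),"gap",e.round(4),"own",(rz(-.25)@(X-[.535,-.043,0])).round(4))
```

```text
Lc [0.4487 0.0151 0.0326] gap 0.0047 own [-0.0692  0.0777  0.0326]
Rc [ 0.4877 -0.1307  0.0327] gap 0.0014 own [-0.0676 -0.0733  0.0327]
edgeR_outer [ 0.6158 -0.1363  0.1262] gap 0.0008 own [ 0.0552 -0.1104  0.1262]
rimR_in [ 0.5986 -0.1474  0.1296] gap 0.0066 own [ 0.0358 -0.1169  0.1296]
plug [ 0.6076 -0.1861  0.0115] gap 0.0008 own [ 0.0349 -0.1566  0.0115]
```

```bash
python3 -m crank '[[0,0,0,0,0,0.07,0],[0,0,0,0,0,0.137,0],[0,0,0,0,0,0.137,0]]'
python3 -m crank '[[-0.1,0.3,0,0,0,0,0],[-0.1,0.6,0,0,0,0,0],[-0.1,0.87,0.1,0,0,0,0],[-0.1,0.87,0.1,0,0,0,0]]'
python3 - <<'E'
from model import *
s=telemetry.get_state(); X=s["eef_pos"]; print("own",(rz(-.25)@(X-[.535,-.043,0])).round(4)); 
from scipy.spatial.transform import Rotation as R
print(R.from_quat(s["tcp_rot"]).as_matrix().round(3))
E
```

```text
time: 4.35
eef_pos: [0.6008, 0.2404, 0.2989]
tcp_rot: [0.992, 0.123, 0.0, 0.0]
contact_force: [-0.8, -0.1, -0.6]
opening: 0.002
time: 4.75
eef_pos: [0.6182, 0.1058, 0.2816]
tcp_rot: [0.993, 0.122, -0.002, 0.001]
contact_force: [-0.9, 0.5, -0.8]
opening: 0.002
own [0.1174 0.1236 0.2816]
[[ 0.97   0.241 -0.003]
 [ 0.241 -0.97  -0.002]
 [-0.004  0.001 -1.   ]]
```

```bash
python3 -m crank '[[0,0.3,0,0,0,0,0],[0,0.6,0,0,0,0,0],[0,0.82,0.1,0,0,0,0],[0,0.82,0.33,0,0,0,0],[0,0.82,0.33,0,0,0,0]]'
python3 -m crank '[[0,0,0.2,0,0,0,0],[0,0,0.45,0,0,0,0],[0,0,0.72,0,0,0,0],[0,0,0.72,0,0,0,0]]'
cat > st.py <<'E'
from model import *
s=telemetry.get_state(); X=s["eef_pos"]; print("own",(rz(-.25)@(X-[.535,-.043,0])).round(4), s["contact_force"].round(2),s["time"])
E
python3 st.py
python3 - <<'E'
from h import *
p=imaging.read_camera("side"); save(p,"s2.png",(210,140,380,270),4.6)
p=imaging.read_camera("top"); save(p,"t2.png",(210,120,380,240),4.6)
E
```

```text
time: 5.25
eef_pos: [0.6454, -0.009, 0.2286]
tcp_rot: [0.992, 0.123, -0.005, -0.002]
contact_force: [-1.2, -0.2, -1.1]
opening: -0.002
time: 5.65
eef_pos: [0.644, -0.007, 0.1205]
tcp_rot: [0.992, 0.124, -0.006, -0.002]
contact_force: [0.2, 0.2, -0.3]
opening: -0.005
own [0.1146 0.0079 0.1205] [ 0.2   0.17 -0.32] 5.65
```

View pics/s2.png

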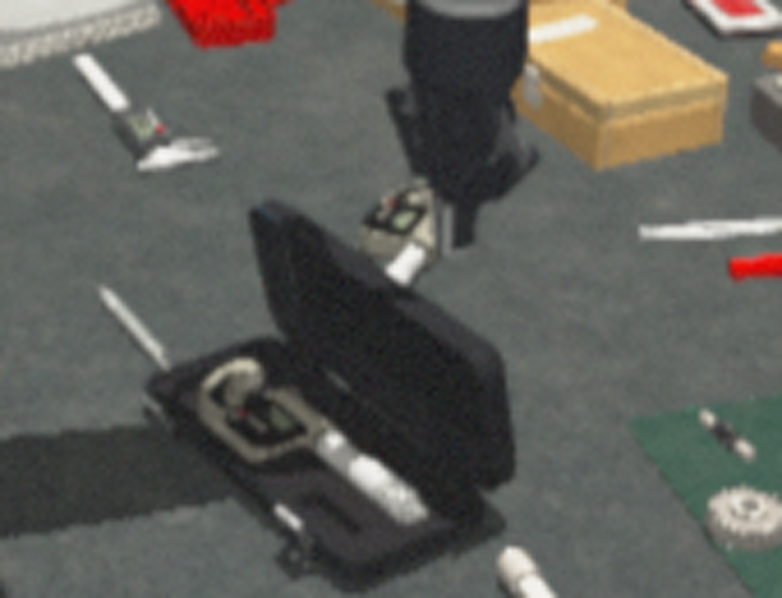

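View pics/t2.png

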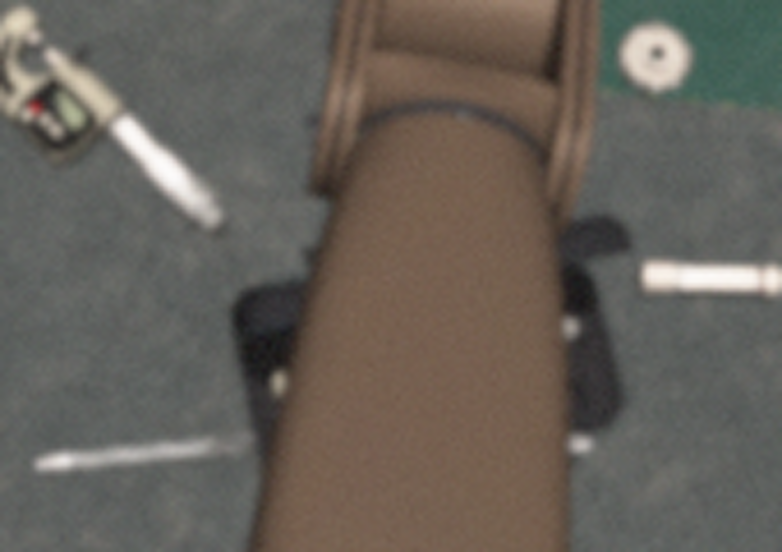

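```bash
python3 -m crank '[[-0.07,0,0.05,0,0,0,0],[-0.14,0,0.08,0,0,0,0],[-0.2,0,0.08,0,0,0,0],[-0.25,0,0.08,0,0,0,0]]'; python3 st.py
python3 -m crank '[[-0.05,0,0,0,0,0,0],[-0.1,0,0,0,0,0,0],[-0.14,0,0,0,0,0,0]]'; python3 st.py
```

```text
time: 6.15
eef_pos: [0.6119, -0.0184, 0.116]
tcp_rot: [0.992, 0.123, 0.001, 0.0]
contact_force: [-0.4, -0.1, 0.0]
opening: -0.002
own [0.0806 0.0048 0.116 ] [-0.45 -0.11  0.03] 6.15
time: 6.45
eef_pos: [0.5915, -0.0235, 0.1151]
tcp_rot: [0.992, 0.123, 0.001, 0.0]
contact_force: [0.8, -0.3, 0.3]
opening: 0.004
own [0.0595 0.0049 0.1151] [ 0.77 -0.27  0.34] 6.45
```

Run:
```python
from h import *
p=imaging.read_camera("side"); save(p,"s3.png",(210,140,380,270),4.6)
```

```text
(no output)
```

View pics/s3.png

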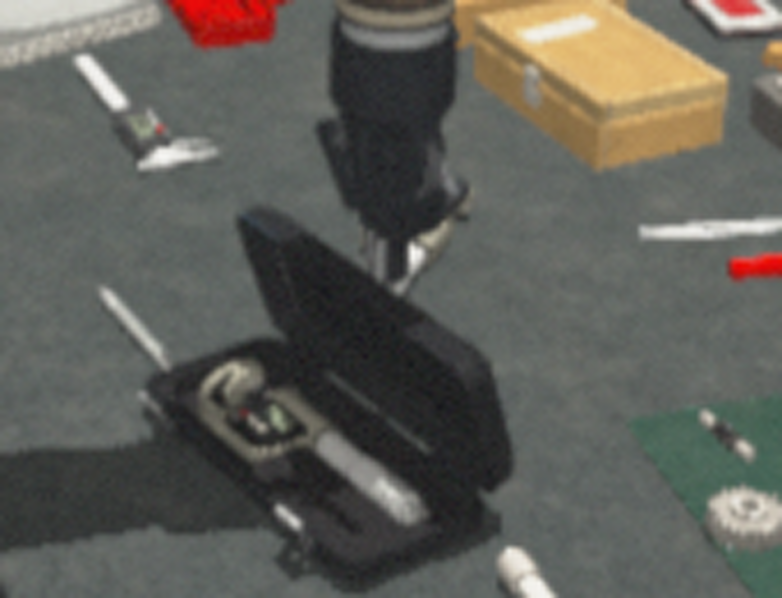

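```bash
python3 -m crank '[[-0.1,0,0.01,0,0,0,0],[-0.2,0,0.04,0,0,0,0],[-0.28,0,0.08,0,0,0,0],[-0.36,0,0.13,0,0,0,0],[-0.36,0,0.13,0,0,0,0]]'; python3 st.py
python3 - <<'E'
from h import *
p=imaging.read_camera("side"); save(p,"s4.png",(210,140,380,270),4.6)
E
```

```text
time: 7.0
eef_pos: [0.537, -0.0364, 0.0934]
tcp_rot: [0.992, 0.123, -0.002, -0.001]
contact_force: [0.3, 0.1, 0.3]
opening: 0.002
own [0.0036 0.0059 0.0934] [0.29 0.1  0.26] 7.0
```

View pics/s4.png

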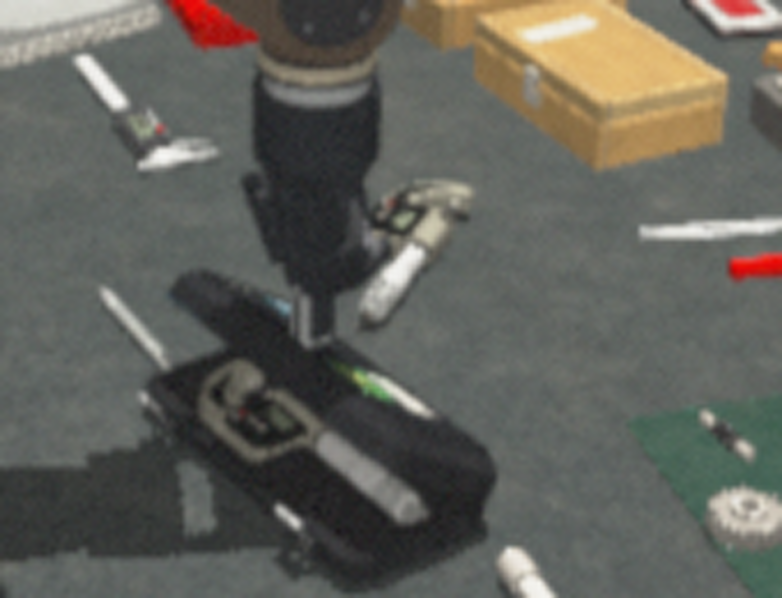

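```bash
python3 -m crank '[[-0.05,0,0.05,0,0,0,0],[-0.1,0,0.13,0,0,0,0],[-0.15,0,0.2,0,0,0,0],[-0.19,0,0.26,0,0,0,0],[-0.19,0,0.26,0,0,0,0]]'; python3 st.py
python3 - <<'E'
from h import *
p=imaging.read_camera("side"); save(p,"s5.png",(210,140,380,270),4.6)
E
```

```text
time: 7.55
eef_pos: [0.5088, -0.0431, 0.0533]
tcp_rot: [0.992, 0.123, -0.002, -0.001]
contact_force: [-0.4, -0.3, -0.0]
opening: -0.002
own [-0.0254  0.0064  0.0533] [-0.42 -0.26 -0.02] 7.55
```

View pics/s5.png

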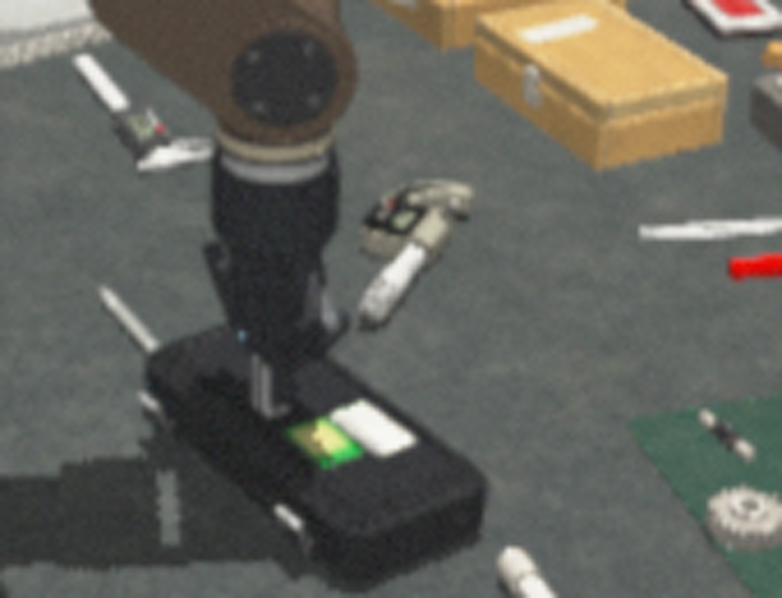

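The side view shows the lid down with its label facing up. I'll press lightly on top to make sure it is fully shut.

```bash
for i in 1 2 3; do python3 -m crank '[[0,0,0.015,0,0,0,0],[0,0,0.015,0,0,0,0]]' | grep -E "eef|force"; done
```

```text
eef_pos: [0.5119, -0.0436, 0.0538]
contact_force: [-0.6, -0.5, 0.1]
eef_pos: [0.5116, -0.0435, 0.0513]
contact_force: [-0.2, 0.0, -0.4]
eef_pos: [0.5113, -0.0434, 0.0488]
contact_force: [-0.1, 0.5, 0.1]
```

```bash
for i in 1 2 3; do python3 -m crank '[[0,0,0.015,0,0,0,0],[0,0,0.015,0,0,0,0]]' | grep -E "eef|force"; done
```

```text
eef_pos: [0.5117, -0.0436, 0.048]
contact_force: [-3.3, -0.0, 7.4]
eef_pos: [0.5118, -0.0436, 0.0479]
contact_force: [-8.7, 1.0, 20.5]
eef_pos: [0.5119, -0.0436, 0.0477]
contact_force: [-15.2, 2.6, 32.2]
```

The lid is shut, with firm contact at z = 48 mm, which matches its height. I'll lift off and re-measure.

```bash
python3 -m crank '[[0,0,-0.03,0,0,0,0],[0,0,-0.4,0,0,0,0],[0,0,-0.9,0,0,0,0],[0,0,-0.9,0,0,0,0]]'; python3 -m crank '[[0,-0.4,-0.3,0,0,0,0],[0,-0.8,-0.3,0,0,0,0],[0,-1,-0.3,0,0,0,0],[0,-1,-0.3,0,0,0,0]]'; python3 -m crank '[[0,-0.4,0,0,0,0,0],[0,-0.8,0,0,0,0,0],[0,-1,0,0,0,0,0],[0,-1,0,0,0,0,0]]';python3 st.py
python3 - <<'E'
from ov import *
q=[.535,-.043,.25,0,.6,.6]
for n,b in(("side",(225,190,340,275)),("top",(250,155,365,240))):
    p=imaging.read_camera(n); pickle.dump(p,open(n+"2.pkl","wb")); draw(p,q,n+"_6.png",b,6.9)
E
```

```text
time: 9.2
eef_pos: [0.5129, -0.0439, 0.1813]
tcp_rot: [0.992, 0.123, 0.002, 0.001]
contact_force: [0.5, -0.0, 0.5]
opening: -0.001
time: 9.6
eef_pos: [0.4738, 0.1054, 0.2233]
tcp_rot: [0.992, 0.125, 0.001, -0.001]
contact_force: [-0.1, -1.1, -0.4]
opening: -0.001
time: 10.0
eef_pos: [0.4364, 0.2515, 0.2219]
tcp_rot: [0.992, 0.126, -0.0, -0.001]
contact_force: [1.1, -0.6, -0.3]
opening: -0.0
own [-0.0226  0.3098  0.2219] [ 1.05 -0.62 -0.33] 10.0
```

View pics/side_6.png

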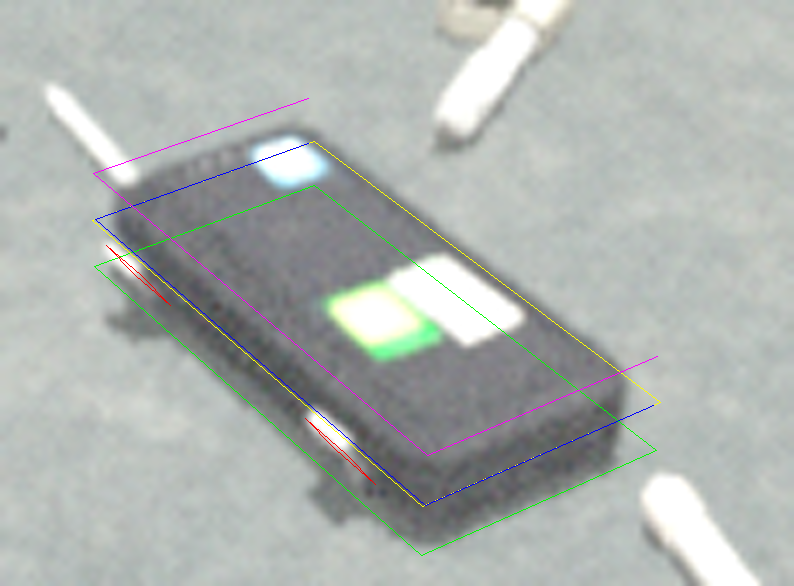

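View pics/top_6.png

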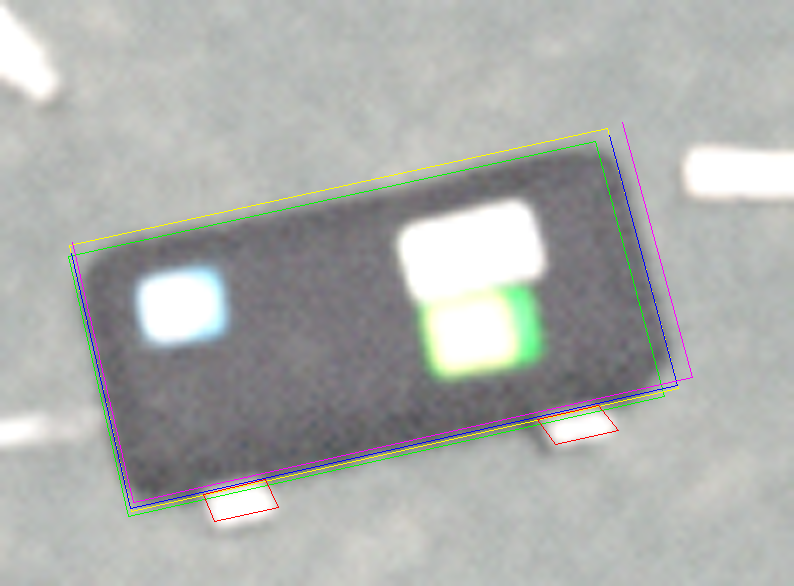

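```bash
python3 -m crank '[[-0.1,0.3,0,0,0,0,0],[-0.2,0.6,0.1,0,0,0,0],[-0.3,0.9,0.3,0,0,0,0],[-0.3,0.9,0.3,0,0,0,0]]'; python3 -m crank '[[-0.1,0.3,0,0,0,0,0],[-0.18,0.65,0.1,0,0,0,0],[-0.18,0.65,0.3,0,0,0,0],[-0.18,0.65,0.3,0,0,0,0]]'; python3 st.py
```

```text
time: 10.5
eef_pos: [0.4253, 0.1007, 0.1738]
tcp_rot: [0.993, 0.119, -0.003, 0.0]
contact_force: [-0.4, 0.3, -0.9]
opening: -0.004
time: 10.9
eef_pos: [0.4226, 0.0027, 0.1291]
tcp_rot: [0.993, 0.12, -0.004, -0.001]
contact_force: [-0.6, 0.1, -0.2]
opening: 0.002
own [-0.0976  0.0721  0.1291] [-0.6   0.14 -0.23] 10.9
```

```bash
python3 -m crank '[[0,-0.02,0.2,0,0,0,0],[0,-0.02,0.4,0,0,0,0],[0,-0.02,0.5,0,0,0,0],[0,-0.02,0.5,0,0,0,0]]'; python3 st.py;python3 - <<'E'
from h import *
p=imaging.read_camera("side"); save(p,"s7.png",(210,140,340,270),4.6)
E
```

```text
time: 11.3
eef_pos: [0.4231, 0.0081, 0.0561]
tcp_rot: [0.992, 0.123, -0.002, -0.001]
contact_force: [-0.2, 0.1, 0.4]
opening: 0.001
own [-0.0958  0.0772  0.0561] [-0.17  0.1   0.42] 11.3
```

View pics/s7.png

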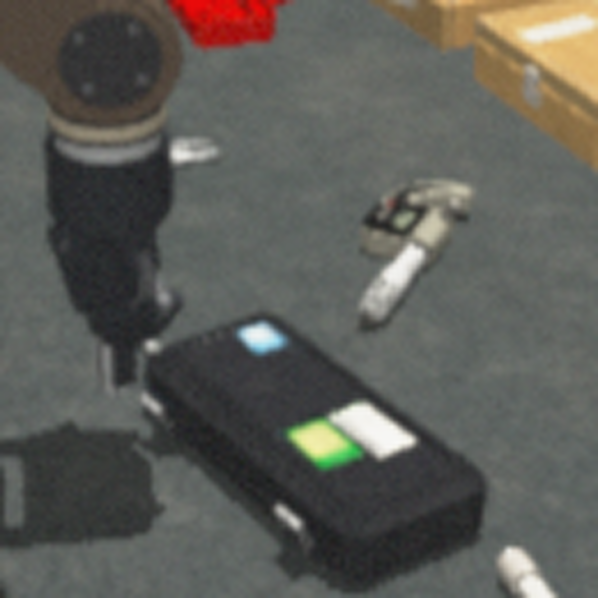

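```bash
python3 -m crank '[[0,0,0.08,0,0,0,0],[0,0,0.16,0,0,0,0],[0,0,0.23,0,0,0,0],[0,0,0.23,0,0,0,0]]'; python3 st.py;python3 - <<'E'
from h import *
p=imaging.read_camera("side"); save(p,"s8.png",(210,180,300,260),8)
E
```

```text
time: 11.75
eef_pos: [0.423, 0.0076, 0.0212]
tcp_rot: [0.992, 0.123, -0.002, -0.001]
contact_force: [-0.2, -0.6, -0.8]
opening: -0.002
own [-0.096   0.0768  0.0212] [-0.18 -0.61 -0.82] 11.75
```

View pics/s8.png

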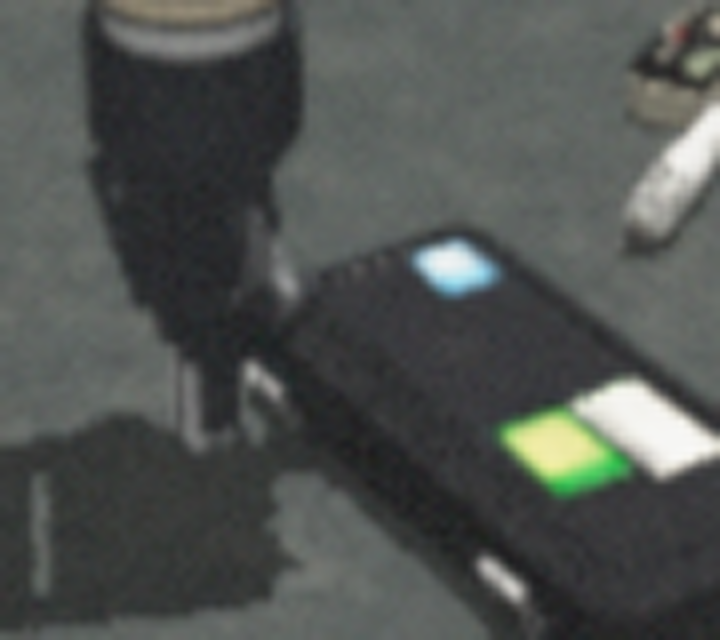

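```bash
python3 -m crank '[[0.03,0,0,0,0,0,0],[0.06,0,0,0,0,0,0],[0.09,0,0,0,0,0,0],[0.09,0,0,0,0,0,0]]'|grep force; python3 st.py
for i in 1 2 3; do python3 -m crank '[[0.008,0,0,0,0,0,0],[0.015,0,0,0,0,0,0]]'|grep force; python3 st.py; done
```

```text
contact_force: [-0.0, -0.4, 0.7]
own [-0.0804  0.0759  0.0232] [-0.05 -0.44  0.73] 12.2
contact_force: [-1.6, 0.5, 1.2]
own [-0.079   0.0761  0.0228] [-1.6   0.47  1.23] 12.4
contact_force: [-1.5, -0.9, 1.7]
own [-0.0767  0.076   0.0228] [-1.46 -0.89  1.71] 12.6
contact_force: [-0.4, -0.8, 0.9]
own [-0.0743  0.076   0.0228] [-0.36 -0.78  0.91] 12.8
```

```bash
for i in 1 2 ; do python3 -m crank '[[0.006,0,0,0,0,0,0],[0.01,0,0,0,0,0,0]]'|grep force; python3 st.py; done
python3 - <<'E'
from h import *
p=imaging.read_camera("side"); save(p,"s9.png",(210,180,300,260),8)
E
```

```text
contact_force: [-1.0, 0.1, -0.0]
own [-0.0728  0.076   0.0229] [-1.04  0.08 -0.02] 13.0
contact_force: [-2.9, -1.1, 1.1]
own [-0.0717  0.076   0.0228] [-2.86 -1.11  1.1 ] 13.2
```

View pics/s9.png

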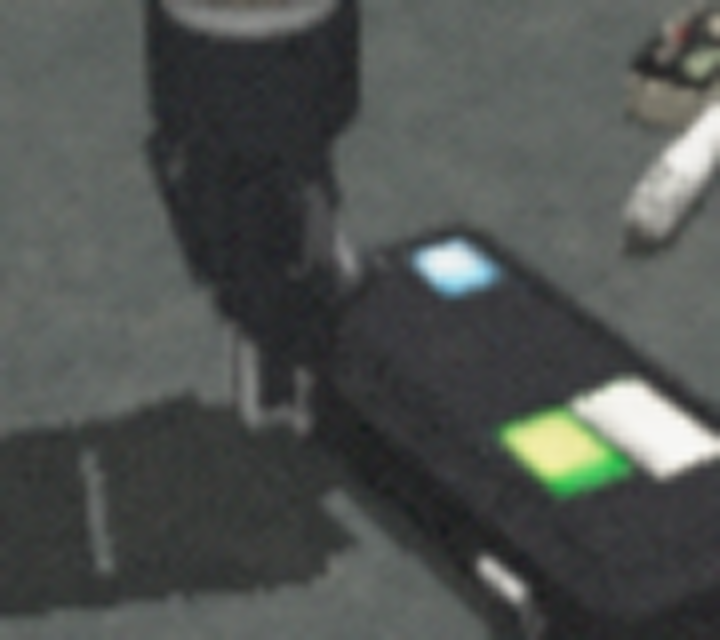

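```bash
python3 -m crank '[[0.004,0,0,0,0,0,0],[0.004,0,0,0,0,0,0]]'|grep force; python3 st.py
python3 -m crank '[[-0.05,0,0,0,0,0,0],[-0.15,0,0,0,0,0,0],[-0.15,0,-0.2,0,0,0,0],[-0.15,0,-0.5,0,0,0,0],[-0.15,0,-0.5,0,0,0,0]]'|grep eef
python3 - <<'E'
from h import *
p=imaging.read_camera("side"); save(p,"s10.png",(210,180,300,260),8)
E
```

```text
contact_force: [-4.1, -1.0, 2.8]
own [-0.0715  0.0761  0.0226] [-4.09 -0.97  2.83] 13.45
eef_pos: [0.4306, 0.0067, 0.104]
```

View pics/s10.png

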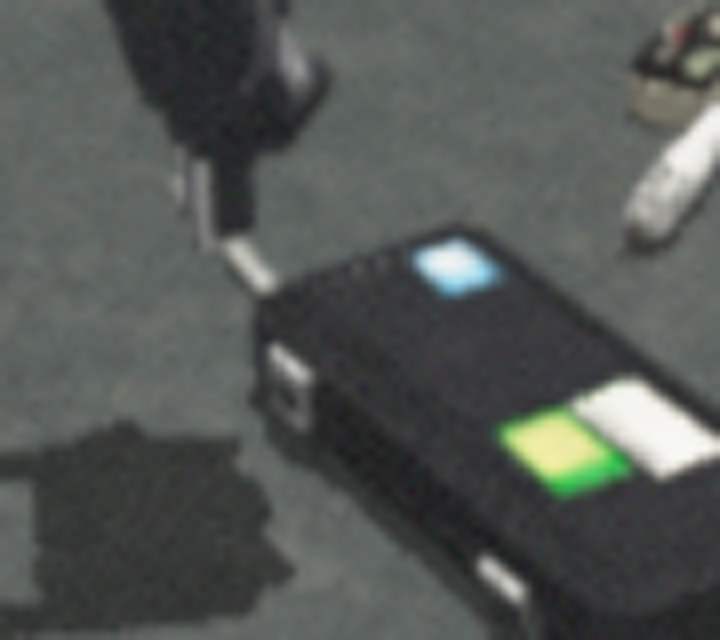

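```bash
python3 -m crank '[[-0.05,0.3,0,0,0,0,0],[-0.05,0.6,0,0,0,0,0],[-0.05,0.99,0,0,0,0,0],[-0.05,0.99,0.2,0,0,0,0],[-0.05,0.99,0.2,0,0,0,0]]'; python3 st.py
```

```text
time: 14.5
eef_pos: [0.4522, -0.1385, 0.0638]
tcp_rot: [0.993, 0.121, -0.003, -0.002]
contact_force: [-0.9, 0.5, -1.5]
opening: -0.0
own [-0.1039 -0.072   0.0638] [-0.93  0.45 -1.54] 14.5
```

```bash
python3 -m crank '[[0,0.02,0.1,0,0,0,0],[0,0.02,0.2,0,0,0,0],[0,0.02,0.28,0,0,0,0],[0,0.02,0.28,0,0,0,0]]'|grep force; python3 st.py;python3 - <<'E'
from h import *
p=imaging.read_camera("side"); save(p,"s11.png",(230,190,320,270),8)
E
```

```text
contact_force: [0.0, -0.7, -0.6]
own [-0.1027 -0.0734  0.0239] [ 0.03 -0.69 -0.61] 14.9
```

View pics/s11.png

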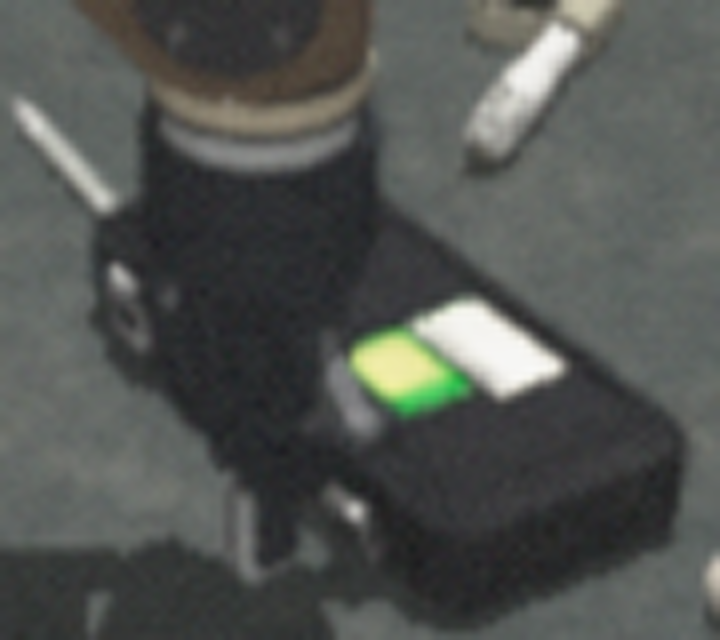

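```bash
python3 -m crank '[[0.05,0,0,0,0,0,0],[0.1,0,0,0,0,0,0],[0.14,0,0,0,0,0,0],[0.14,0,0,0,0,0,0]]'|grep force; python3 st.py
for i in 1 2 3; do python3 -m crank '[[0.008,0,0,0,0,0,0],[0.015,0,0,0,0,0,0]]'|grep force; python3 st.py; done
```

```text
contact_force: [0.1, 0.3, 0.2]
own [-0.0791 -0.0759  0.0265] [0.1  0.29 0.19] 15.35
contact_force: [-1.4, -0.5, 0.9]
own [-0.0782 -0.0754  0.0258] [-1.4  -0.46  0.86] 15.55
contact_force: [-1.4, 0.1, 0.3]
own [-0.0761 -0.0754  0.0258] [-1.44  0.14  0.32] 15.75
contact_force: [-1.5, -1.3, 0.6]
own [-0.0736 -0.0755  0.0258] [-1.5  -1.3   0.59] 15.95
```

```bash
for i in 1 2 3; do python3 -m crank '[[0.003,0,0,0,0,0,0],[0.006,0,0,0,0,0,0]]'|grep force; python3 st.py; done
```

```text
contact_force: [-2.7, -0.7, 1.0]
own [-0.0728 -0.0755  0.0258] [-2.68 -0.66  0.96] 16.15
contact_force: [-3.7, -0.6, 2.0]
own [-0.0722 -0.0756  0.0258] [-3.69 -0.64  2.01] 16.35
contact_force: [-2.9, -3.2, 0.9]
own [-0.071  -0.0757  0.0258] [-2.93 -3.19  0.9 ] 16.55
```

```bash
python3 -m crank '[[-0.05,0,0,0,0,0,0],[-0.2,0,0,0,0,0,0],[-0.2,0,-0.2,0,0,0,0],[-0.2,0,-0.6,0,0,0,0],[-0.2,0,-1,0,0,0,0],[-0.2,0,-1,0,0,0,0]]'|grep eef
python3 -m crank '[[0,-0.3,-0.3,0,0,0,0],[0,-0.6,-0.3,0,0,0,0],[0,-1,-0.3,0,0,0,0],[0,-1,-0.3,0,0,0,0]]'|grep eef
python3 -m crank '[[0,-0.3,0,0,0,0,0],[0,-0.6,0,0,0,0,0],[0,-1,0,0,0,0,0],[0,-1,0,0,0,0,0]]'|grep eef
python3 -m crank '[[0,-0.3,0,0,0,0,0],[0,-0.6,0,0,0,0,0],[0,-1,0,0,0,0,0],[0,-1,0,0,0,0,0]]'|grep eef
python3 - <<'E'
from ov import *
p=imaging.read_camera("side"); save(p,"s12.png",(235,190,335,280),7.5)
q=[.535,-.043,.25,0,0,0]
p=imaging.read_camera("top"); draw(p,q,"top_12.png",(250,155,365,240),6.9);pickle.dump(p,open("top12.pkl","wb"))
E
```

```text
eef_pos: [0.4584, -0.142, 0.1815]
eef_pos: [0.4183, 0.0078, 0.2213]
eef_pos: [0.3809, 0.1538, 0.2207]
eef_pos: [0.3447, 0.2986, 0.2208]
```

View pics/s12.png

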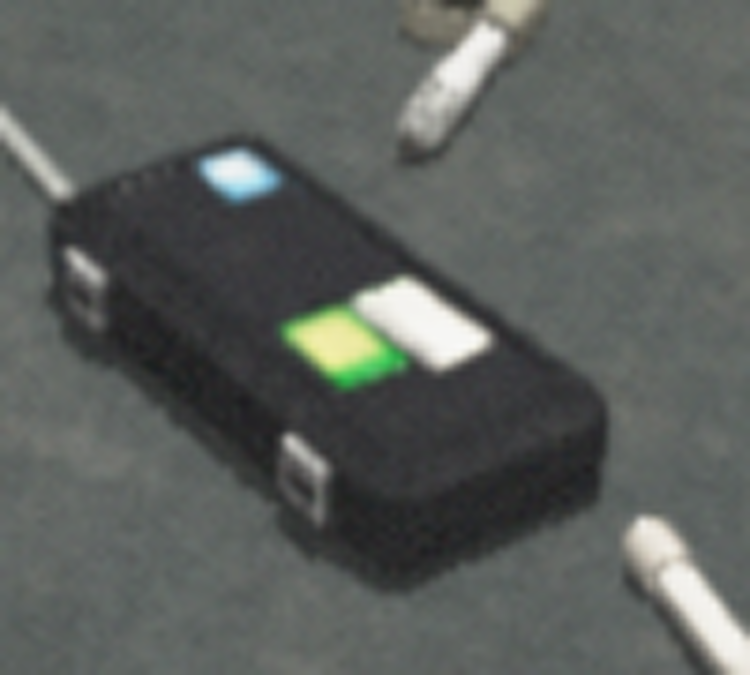

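View pics/top_12.png

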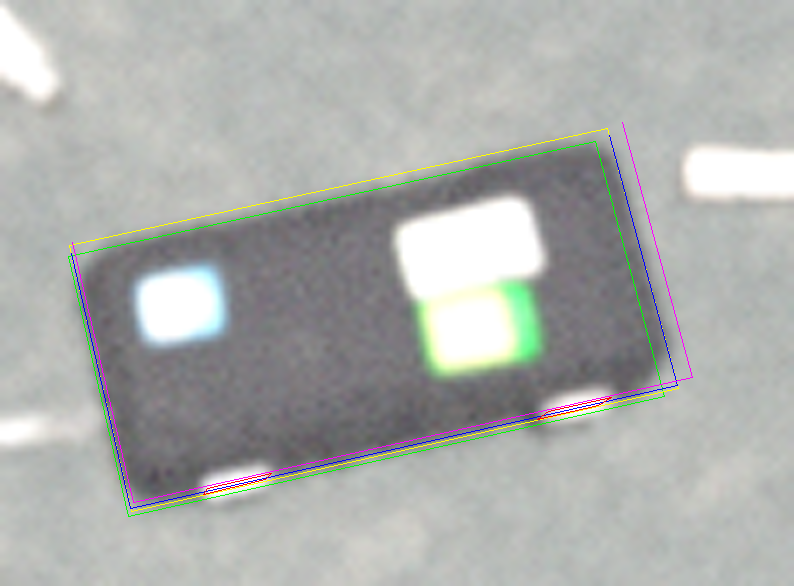

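```bash
python3 -c "
from h import *
s=telemetry.get_state();print(s['time'],s['contact_force'].round(1))
print(ticket.sign_off())"
```

```text
18.45 [0.3 0.3 0.4]
the job is handed in; nothing more can be done
None
```

I pushed the lid shut from behind with the closed fingertips, then pushed the left latch and the right latch flat against the case. I handed the job in at 18.5 s with the arm clear of everything.

**Lid:** I pressed on top to confirm it was down. The contact turned firm at z = 48 mm, which is the shut height. That press peaked at about 32 N down with 15 N sideways, harder than I meant but under the 40 N limit. I saw no shift of the case from it.

**Latches:** In the last side and top pictures both flaps lie flat against the front. Both stopped at the same fingertip position, about 71–72 mm in front of the case's centre, with about 3–4 N of force.

**Case and other things:** The case's front edge and labels sit within about 1–2 mm of where they were. The small shift came mainly from the right latch push. The pen, plug gauge and loose micrometer look unmoved in the pictures. I did not check the caliper, loupe and bush again at the end; no move took the gripper low near them.

**Disagreement:** My case outline, drawn from the stated sizes, came out a few millimetres larger than the case looks in the pictures. I put this down to its rounded edges and the camera calibration, and it did not affect the work.

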